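Draw one handle blank from the sprung dispenser and set it in the carving cradle

TASK

Take hold of the red knob of the wooden dispenser and pull its sprung slide right out to the stop so that one round handle blank drops into the chute, then ease the slide fully home without letting it snap back. Pick the blank up from the foot of the chute and set it down, not dropped, in both notches of the blue V cradle, about centred lengthwise, and let go. Draw only this one blank, and leave the chisel, the mallet and the tin where they are.

Things in the scene. Friction and masses are not known exactly. Their poses are not given: they have to be found in the camera images.
- dispenser: Fixed wooden blank dispenser, 148 wide (y), 345 long (x), 207 high. Origin on the bench under the centre of its upright magazine; its own -x axis is its front: the slide is pulled and the chute runs down that way. The magazine (x -22 to 20) holds three blanks lying along y, one above another, on a floor at height 85; a back cover reaches to x 105, 119 high.
- slide (a joint): Travel of the sprung slide in m: 0 fully home, 0.066 at its stop (towards the dispenser's -x). Spring pull 4 N at home, 10 N at the stop. Its pocket carries the lowest blank out and drops it into the chute only when out at the stop; once home, the next blank sinks into the pocket.
- knob_grip (a point): Point to grip on the slide's red knob, on its axis, 98 above the bench. The knob is a level cylinder 26 in diameter, 32 long along the dispenser's x (from 14 in front of this point to 18 behind it), on a stem 12 in diameter. Axes as the dispenser's; moves with the slide. Grip it with the tool leaning back 35 to 45 degrees (fingers pointing down and to the dispenser's +x), because of the lip above.
- lip (a point): Middle of the front edge of the fixed loading lip that overhangs the knob: a plate 148 wide (y), 6 thick, sloping from here (dispenser x -66, height 205) back and down to the magazine front (x -18, height 165).
- tray (a point): Fixed point at the foot of the chute, 36 above the bench: where a blank's centre rests against two end stops (tops 41 high), lying along y. The chute is 108 wide inside, its walls 18 above its surface, which falls 12 degrees from height 55 (dispenser x -66) to 22 here (x -218). Its lowest 70 is cut out in the middle, 56 wide, down to the bench, for fingers round the blank.
- blank1: The lowest of the three round hardwood handle blanks in the magazine, the one to draw: a cylinder 26 in diameter, 100 long, about 40 g. Origin at its centre, its own y axis along its length (it rolls about it).
- blank2: The middle blank, the same; it stays in the magazine.
- blank3: The top blank, the same; it stays in the magazine.
- cradle: Fixed carving cradle: dark board 80 (x) by 120 (y) by 10 high with two blue rests, each 14 thick, at y -38 and +38, each with a 90-degree V notch (bottom at height 30, tips at about 53, 45 across the outside). A blank lies in both notches along the cradle's y axis; between the rests a gap of 62 is free for fingers down to the board. Origin centre of the underside.
- seat (a point): Where the centre of a blank is when it lies properly in the cradle: above the cradle's centre, 48 above the bench. Axes as the cradle's.
- chisel: Bystander: loose chisel with a blue handle, 250 long along its x, 30 thick, lying on the bench. Origin on the bench under its axis, 100 from the butt of the handle.
- mallet: Bystander: round dark wooden carver's mallet, 86 in diameter, 205 high, standing on its head. Origin centre of underside.
- tin: Bystander: closed tin 72 in diameter, 100 high, standing. Origin centre of underside.

How it is judged (in metres and radians):
On the way, in this order (a step that is already met when the one before it is completed fails the run):
1. the slide is pulled out to its stop (within 5 mm) (value of joint slide above 0.061 m), for 0.1 s.
2. the slide is home again (within 5 mm) and the first blank lies at the foot of the chute (value of joint slide below 0.005 m and distance between blank1 and tray below 0.025 m), for 0.2 s.
3. the blank is lowered into the cradle while still held: within 12 mm above its seat and 12 mm sideways (z of blank1 in the frame of seat below 0.012 m and x of blank1 in the frame of seat between -0.012 and 0.012 m and y of blank1 in the frame of seat between -0.02 and 0.02 m and contact force between the fingers and blank1 above 0.3 N).
At the end, for the whole second after the job is handed in: The first blank lies at rest and released in both notches of the cradle (centre within 15 mm lengthwise, 6 mm across and in height of the seat, within 7 degrees of the cradle's y axis), the slide is home within 5 mm, and the other two blanks are still in the magazine (x of blank1 in the frame of seat between -0.006 and 0.006 m and y of blank1 in the frame of seat between -0.015 and 0.015 m and z of blank1 in the frame of seat between -0.006 and 0.006 m and angle between the y axis of blank1 and the y axis of cradle, either way round below 0.12 rad and linear speed of blank1 below 0.02 m/s and value of joint slide below 0.005 m and x of blank2 in the frame of dispenser between -0.02 and 0.02 m and z of each of blank2, blank3 in the frame of dispenser above 0.09 m and x of blank3 in the frame of dispenser between -0.02 and 0.02 m); the robot touches nothing.
It fails at once if the slide snaps back (faster than 0.35 m/s homewards) (velocity of joint slide below -0.35 m/s).
It fails at once if another blank leaves the magazine (not (x of blank2 in the frame of dispenser between -0.02 and 0.02 m and z of each of blank2, blank3 in the frame of dispenser above 0.09 m and x of blank3 in the frame of dispenser between -0.02 and 0.02 m)).
It fails at once if the chisel, mallet or tin is moved by more than 30 mm (distance of any of chisel, mallet, tin from where it was at the start of the episode above 0.03 m).
It also fails if it takes over 62 s, if anything falls off the work surface, if the arm or the gripper's body presses on something with over 40 N, if the wrist force passes 120 N, or if a joint passes its speed limit or range.

ROBOT

A 7-joint arm with a two-finger parallel gripper is mounted at the origin on the work surface. World frame = base frame: x ahead of the robot, y to its left, z up, the work surface at z = 0. Lengths are in m, angles in degrees, forces in N, time in s.
With the tool pointing down it reaches from about 0.35 to 0.9 m from the base axis. Payload 8.1 kg.
Tool frame: the origin (TCP) lies midway between the tips of the shut fingers; the grasp point (between the pads) lies 19 mm behind it (grip_depth is the distance from the TCP to the grasp point, in m); z points along the fingers, y is the direction in which the jaws open and shut (so a half turn about z gives the same grasp; the last joint's range is limited). The gripper opens to 92 mm and grips with 3 to 60 N. Pads are 19 mm wide; open, the fingers measure 130 mm over their backs; the gripper's body (75 mm by 190 mm) begins 47 mm behind the grasp point.
Start: joints at [-72.284, 24.895, 1.432, 90.138, -0.665, 64.973, -4.303], TCP at [0.25, 0.573, 0.227] pointing down, gripper open.
Joint ranges: [-149.89, 149.89], [-25.12, 119.58], [-72.63, 75.52], [4.76, 147.25], [-75.54, 255.54], [6.69, 114.76], [-157.13, 157.13]. Speed limits (degrees/s): [127.2, 127.2, 172.46, 172.46, 180, 180, 180].

INTERFACE

Orientations are given as [roll, pitch, yaw] about the fixed x, y, z axes, in that order (R = Rz(yaw) Ry(pitch) Rx(roll)).
In Python, from bench import * gives the robot as it stands. Calls block until the motion is done:
- reach(position, orientation): joint-space move of the TCP to a pose.
- line_to(position, rotation=None, v=0.15): straight line of the TCP; rotation=None keeps the orientation; v is the mean speed in m/s.
- move_joints(angles): joint-space move.
- grip(opening, newtons=None): opening from 0.0 (shut) to 1.0 (fully open); newtons is the grip in N (None keeps the last); returns when the fingers have stopped.
- dwell(seconds).
- ik(position, orientation): joint angles nearest the present ones, or None.
- observe(): the state.
- snapshot(name): name is "scene" or "top" or "wrist"; returns the picture (400x640x3 uint8, red, green, blue); there is no depth.
- get_calibration(name): a dict with "camera_matrix" (3x3 intrinsics, pixels), "world_from_camera" (4x4, takes a point from camera to world coordinates). Camera axes: x right, y down, z forward; pixel columns grow to the right and rows downward; lengths in m; the calibration is good to about 2 mm. A picture is of the moment at which its call begins: read the wrist's pose just before it. get_calibration takes no time and is no camera call; for the wrist camera it gives the pose at the moment of the call.
A pose or a line that the arm cannot do raises MotionError and nothing moves.
- finish_job(): hands the job in, once; it reports no verdict.
The state is a dict: "time_s": time; "qpos": joint angles; "joint_vel": joint speeds; "joint_torque": joint torques, N m; "tool_pos": TCP position; "tcp_rot": TCP orientation; "force": force on the tool from outside, world axes, zero at the start; "wrist_torque": the same for the moment, N m; "finger_gap": opening from 0.0 (shut) to 1.0 (fully open).
Only numpy, scipy, OpenCV 4.12 (cv2) and the standard library are available. Lean on these libraries where they do the work, as an engineer would, in place of code of your own. Each camera call takes 0.05 s, during which the arm holds its last target. There are 200 camera calls.

## Working session

There is one attempt and no reset: what is moved stays moved. The work goes in short steps, each a Python script; the robot and the scene stay as the last script left them, time stands still between calls to the robot, and variables do not carry over. Pictures are saved under pics/ and viewed, about 8 in all and at most 12, crops included, and the job is handed in when it is done.

```bash
ls; mkdir -p pics; python3 - <<'E'
from bench import *
import cv2
for n in ("scene","top"):
    im=snapshot(n); cv2.imwrite(f"pics/{n}0.png",im[:,:,::-1])
    c=get_calibration(n); print(n,c["camera_matrix"],c["world_from_camera"])
print(observe()["time_s"])
E
```

```text
pics
scene [[400.63463082   0.         311.94792432]
 [  0.         400.63463082 192.03000487]
 [  0.           0.           1.        ]] [[-0.41620982  0.53407137 -0.73589208  1.5754283 ]
 [ 0.90905476  0.22685759 -0.34950692  0.41734014]
 [-0.01971893 -0.81443441 -0.57992047  0.92720709]
 [ 0.          0.          0.          1.        ]]
top [[408.78250037   0.         321.85132478]
 [  0.         408.78250037 203.36996165]
 [  0.           0.           1.        ]] [[ 0.01819457 -0.99585277  0.08914158  0.50268254]
 [-0.99971995 -0.01677068  0.0166964  -0.03585305]
 [-0.01513219 -0.0894204  -0.99587901  1.22075511]
 [ 0.          0.          0.          1.        ]]
0.1
```

View pics/scene0.png

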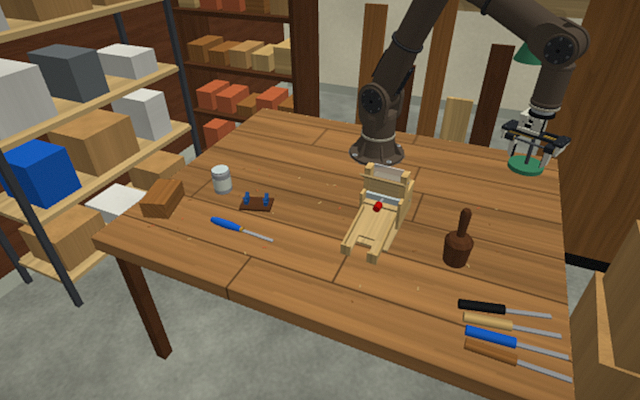

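View pics/top0.png

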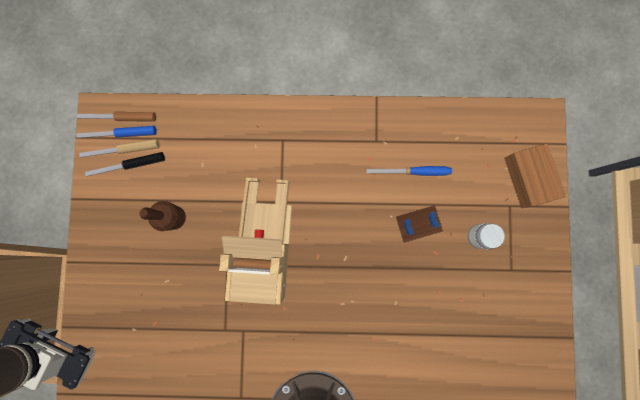

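The scene view has the dispenser's chute facing away from the robot, with the red knob at about (378,207). In the top view the knob is at (259,234), the chute foot is near (265,182) and the cradle is at (420,223). Next I'll zoom in on the top view to get accurate features.

```bash
cat > h.py <<'E'
import numpy as np, cv2
from scipy.spatial.transform import Rotation as Rn
def ray(c,uv):
    K=np.array(c["camera_matrix"]);T=np.array(c["world_from_camera"])
    d=T[:3,:3]@np.linalg.solve(K,[uv[0],uv[1],1.]); return T[:3,3],d
def onz(c,uv,z):
    o,d=ray(c,uv); return o+d*(z-o[2])/d[2]
def tri(rs):
    A=0;b=0
    for o,d in rs:
        d=d/np.linalg.norm(d);P=np.eye(3)-np.outer(d,d);A=A+P;b=b+P@o
    return np.linalg.solve(A,b)
def blobs(m,amin):
    n,l,s,c=cv2.connectedComponentsWithStats(m.astype(np.uint8))
    return [(c[i],s[i],l==i) for i in range(1,n) if s[i,4]>=amin]
def red(im):
    r,g,b=[im[...,i].astype(int) for i in range(3)]; return (r>110)&(g<60)&(b<60)
def blue(im):
    r,g,b=[im[...,i].astype(int) for i in range(3)]; return (b>100)&(b>1.6*r)&(b>g+40)
E
python3 - <<'E'
from h import *; from bench import get_calibration
t=cv2.imread("pics/top0.png")[:,:,::-1]; s=cv2.imread("pics/scene0.png")[:,:,::-1]
ct,cs=get_calibration("top"),get_calibration("scene")
for n,im in(("t",t),("s",s)):
    for f in (red,blue):
        for c,st,_ in blobs(f(im),6): print(n,f.__name__,c.round(1),st)
crop=cv2.resize(t[170:310,205:305],None,fx=4,fy=4,interpolation=cv2.INTER_CUBIC)
cr2=cv2.resize(t[190:260,385:455],None,fx=5,fy=5,interpolation=cv2.INTER_CUBIC)
o=np.zeros((560,760,3),np.uint8);o[:,:400]=crop;o[:350,405:755]=cr2
cv2.imwrite("pics/crop.png",o[:,:,::-1])
E
```

```text
t red [259.1 233.1] [255 230   9   8  61]
t blue [134.3 131. ] [113 126  43  11 366]
t blue [430.7 170.4] [410 166  42  10 351]
t blue [433.5 219.7] [429 212  10  15  72]
t blue [408.4 226.7] [405 220   8  15  63]
s red [378.1 204.9] [374 201   8   9  43]
s blue [ 43.3 171.5] [   3  139   79   70 3367]
s blue [  5.  186.2] [  0 174  13  23  70]
s blue [246.  196.9] [243 192   6  10  35]
s blue [265.5 198.2] [263 194   5   9  30]
s blue [225.1 223.2] [211 217  30  14 199]
s blue [490.6 335.9] [465 325  52  23 520]
```

View pics/crop.png

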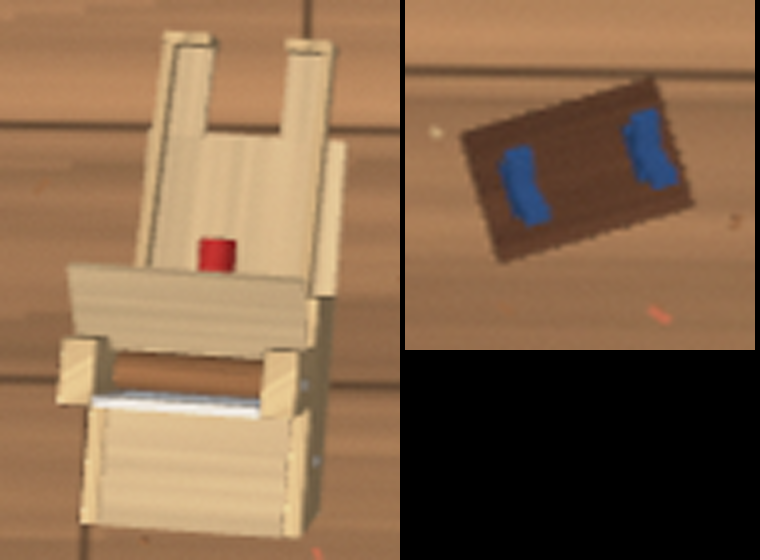

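```bash
python3 - <<'E'
from h import *; from bench import *
ct,cs=get_calibration("top"),get_calibration("scene")
px=lambda x,y:(205+(x+.5)/4-.5,170+(y+.5)/4-.5)
P={}
for n,x,y,z in (("lipL",68,265,.205),("lipR",307,281,.205),("footL",163,33,.041),("footR",334,42,.041),("backL",82,523,.119),("backR",303,537,.119)):
    P[n]=onz(ct,px(x,y),z); print(n,P[n].round(4))
for a in("lip","foot","back"):
    e=P[a+"R"]-P[a+"L"]; m=(P[a+"R"]+P[a+"L"])/2
    # image left is world +y ; dispenser +y axis: dispenser -x ~ world +x => disp +y ~ world -y => R-L
    print(a,m.round(4),"len",np.linalg.norm(e).round(4),"yawY",np.degrees(np.arctan2(e[1],e[0])).round(2)-90)
d=(P["backR"]+P["backL"])/2-(P["footR"]+P["footL"])/2
print("x axis",np.degrees(np.arctan2(d[1],d[0])),np.linalg.norm(d))
k=tri([ray(ct,(259.1,233.1)),ray(cs,(378.1,204.9))]);print("knob tri",k, "at .105",onz(ct,(259.1,233.1),.108))
a=tri([ray(ct,(433.5,219.7)),ray(cs,(246,196.9))]);b=tri([ray(ct,(408.4,226.7)),ray(cs,(265.5,198.2))])
print("rests",a,b,"len",np.linalg.norm(a-b)); 
a=onz(ct,(433.5,219.7),.043);b=onz(ct,(408.4,226.7),.043);print(a,b,np.linalg.norm(a-b),(a+b)/2,np.degrees(np.arctan2(*(b-a)[[1,0]])))
for n,uv,z in(("chisel",(430.7,170.4),.02),("tin",(488,236),.1),("mallet",(165,215),.08)): print(n,onz(ct,uv,z).round(3))
print(get_calibration("wrist")["world_from_camera"],get_calibration("wrist")["camera_matrix"],observe()["tcp_rot"],observe()["tool_pos"])
E
```

```text
lipL [0.5083 0.2289 0.205 ]
lipR [0.5011 0.0799 0.205 ]
footL [0.6793 0.2088 0.041 ]
footR [0.6747 0.0835 0.041 ]
backL [0.338  0.2351 0.119 ]
backR [0.3319 0.0877 0.119 ]
lip [0.5047 0.1544 0.205 ] len 0.1492 yawY -182.76
foot [0.677  0.1462 0.041 ] len 0.1254 yawY -182.12
back [0.335  0.1614 0.119 ] len 0.1475 yawY -182.38
x axis 177.4440829029509 0.3511616761528859
knob tri [0.51701133 0.15562584 0.10675723] at .105 [0.51817333 0.15212636 0.108     ]
rests [ 0.5669912  -0.34018417  0.03215276] [ 0.54533733 -0.26742693  0.0323542 ] len 0.07591144136090484
[ 0.56643988 -0.33748089  0.043     ] [ 0.54509084 -0.26564216  0.043     ] 0.0749438760257533 [ 0.55576536 -0.30156152  0.043     ] 106.55090251067278
chisel [ 0.714 -0.336  0.02 ]
tin [ 0.522 -0.47   0.1  ]
mallet [0.565 0.424 0.08 ]
[[ 0.40072448  0.8882534   0.22455685  0.18929027]
 [ 0.91619783 -0.38818297 -0.09947618  0.59885439]
 [-0.00119091  0.24560104 -0.96937026  0.38338199]
 [ 0.          0.          0.          1.        ]] [[353.97179408   0.         322.70285395]
 [  0.         353.97179408 202.95226993]
 [  0.           0.           1.        ]] [-1.79918369e+02  7.35673241e-03  1.56397674e+02] [0.25004203 0.57231253 0.22601692]
```

```bash
cat >> h.py <<'E'
YAW=np.radians(177.5); XD=np.array([np.cos(YAW),np.sin(YAW),0]); YD=np.array([-XD[1],XD[0],0]); Z=np.array([0,0,1.])
D0=np.array([.4387,.157,0])
def rot(z,y):
    z=z/np.linalg.norm(z); R=np.c_[np.cross(y,z),y,z]; return R, list(Rn.from_matrix(R).as_euler('xyz',degrees=True))
def lean(deg,s=1):
    t=np.radians(deg); a=np.sin(t)*XD-np.cos(t)*Z; return a,rot(a,s*YD)[1]
E
python3 - <<'E'
from h import *; from bench import *
ct=get_calibration("top")
f=onz(ct,(205+217.5/4-.5,170+238.5/4-.5),.105);print("front",f,(f-D0)@XD,(f-D0)@YD)
G=np.array([.5145,.1535,.098])
for dg in(35,40,45):
  for s in(1,-1):
    a,o=lean(dg,s); r=[]
    for off,back in((0,0),(0,.1),(.066,0),(.066,.1)):
        q=ik(list(G-XD*off+a*(.019-back)),o); r.append(None if q is None else np.round(q).tolist())
    print(dg,s,np.round(o),*r,sep="\n ")
C=np.array(get_calibration("wrist")["world_from_camera"]);ob=observe()
R=Rn.from_euler('xyz',ob["tcp_rot"],degrees=True).as_matrix()
print("cam in tool",R.T@(C[:3,3]-ob["tool_pos"]),R.T@C[:3,:3])
E
```

```text
front [0.52903101 0.15359531 0.105     ] -0.09039354385262188 -0.000538738141944617
35
 1
 [180.  35.  -3.]
 [-38.0, 52.0, 40.0, 86.0, -32.0, 90.0, -81.0]
 [-35.0, 52.0, 44.0, 73.0, -31.0, 103.0, -83.0]
 [-34.0, 57.0, 42.0, 74.0, -34.0, 97.0, -82.0]
 [-31.0, 58.0, 45.0, 59.0, -35.0, 111.0, -84.0]
35
 -1
 [180. -35. 178.]
 [-18.0, 46.0, 3.0, 84.0, -12.0, 84.0, 78.0]
 [-17.0, 46.0, 5.0, 71.0, -12.0, 97.0, 78.0]
 [-16.0, 51.0, 4.0, 72.0, -12.0, 91.0, 78.0]
 [-16.0, 53.0, 6.0, 57.0, -13.0, 105.0, 78.0]
40
 1
 [180.  40.  -3.]
 [-37.0, 55.0, 41.0, 83.0, -32.0, 96.0, -80.0]
 [-33.0, 56.0, 44.0, 68.0, -33.0, 110.0, -83.0]
 [-33.0, 61.0, 42.0, 70.0, -34.0, 103.0, -81.0]
 [-21.0, 59.0, 23.0, 51.0, -24.0, 113.0, -95.0]
40
 -1
 [180. -40. 178.]
 [-16.0, 49.0, 3.0, 80.0, -13.0, 90.0, 78.0]
 [-16.0, 50.0, 5.0, 66.0, -13.0, 103.0, 77.0]
 [-15.0, 55.0, 3.0, 68.0, -12.0, 97.0, 78.0]
 [-14.0, 58.0, 5.0, 50.0, -13.0, 112.0, 77.0]
45
 1
 [180.  45.  -3.]
 [-35.0, 59.0, 41.0, 79.0, -33.0, 102.0, -80.0]
 [-27.0, 58.0, 33.0, 62.0, -29.0, 113.0, -88.0]
 [-31.0, 64.0, 43.0, 66.0, -35.0, 110.0, -81.0]
 None
45
 -1
 [180. -45. 178.]
 [-16.0, 52.0, 2.0, 77.0, -13.0, 95.0, 78.0]
 [-15.0, 55.0, 4.0, 60.0, -14.0, 109.0, 77.0]
 [-14.0, 58.0, 3.0, 63.0, -13.0, 103.0, 78.0]
 None
cam in tool [ 0.06627645 -0.00022684 -0.15737341] [[-3.69316738e-04 -9.69402521e-01 -2.45476306e-01]
 [ 9.99999904e-01 -4.15400465e-04  1.35954285e-04]
 [-2.33765398e-04 -2.45476232e-01  9.69402581e-01]]
```

```bash
python3 - <<'E'
from h import *; from bench import *
G=D0-.076*XD+.098*Z; a,o=lean(39,-1)
print(G)
line_to([.25,.573,.40],v=.25)
reach(list(G-.06*XD+.22*Z),o)
P=G+a*(.019-.09); line_to(list(P),v=.2)
ob=observe();c=get_calibration("wrist");im=snapshot("wrist")
cv2.imwrite("pics/w1.png",im[:,:,::-1]);print(ob["time_s"],ob["tool_pos"],ob["force"])
for ct,st,m in blobs(red(im),30): print(ct,st,onz(c,ct,.108))
uv=np.array([*map(float,())])
o_,d=ray(c,(322,203))
K=np.array(c["camera_matrix"]);T=np.linalg.inv(np.array(c["world_from_camera"]))
for n,p in(("G",G),("front top",G-.014*XD+.013*Z),("grasp",P-.019*a)):
    q=K@(T@np.r_[p,1])[:3];print(n,(q/q[2])[:2].round(1))
E
```

```text
[0.51462766 0.15368493 0.098     ]Traceback (most recent call last):
  File "<stdin>", line 5, in <module>
bench.MotionError: the arm cannot take that pose within its joint ranges
```

```bash
python3 - <<'E'
from h import *; from bench import *
G=D0-.076*XD+.098*Z
print(observe()["tool_pos"],observe()["time_s"])
for dg in(10,20,30,39):
  a,o=lean(dg,-1)
  for f in(.03,.06,.1):
    for h in(.1,.16,.22):
      q=ik(list(G-f*XD+h*Z),o)
      if q is not None: print(dg,f,h,np.round(q).tolist())
E
```

```text
[0.24978716 0.57254947 0.39843936] 0.9417
10 0.03 0.1 [-31.0, 27.0, 18.0, 93.0, -12.0, 71.0, 78.0]
10 0.03 0.16 [-31.0, 24.0, 18.0, 89.0, -10.0, 78.0, 77.0]
10 0.03 0.22 [-31.0, 22.0, 18.0, 83.0, -10.0, 85.0, 76.0]
10 0.06 0.1 [-29.0, 30.0, 18.0, 89.0, -12.0, 73.0, 79.0]
10 0.06 0.16 [-30.0, 27.0, 18.0, 84.0, -11.0, 80.0, 78.0]
10 0.06 0.22 [-29.0, 25.0, 18.0, 79.0, -10.0, 87.0, 77.0]
10 0.1 0.1 [-27.0, 33.0, 17.0, 83.0, -12.0, 75.0, 80.0]
10 0.1 0.16 [-27.0, 31.0, 18.0, 78.0, -12.0, 82.0, 79.0]
10 0.1 0.22 [-27.0, 30.0, 19.0, 72.0, -11.0, 89.0, 78.0]
20 0.03 0.1 [-27.0, 33.0, 17.0, 85.0, -14.0, 83.0, 80.0]
20 0.03 0.16 [-28.0, 31.0, 18.0, 81.0, -13.0, 90.0, 79.0]
20 0.03 0.22 [-28.0, 29.0, 18.0, 75.0, -13.0, 97.0, 78.0]
20 0.06 0.1 [-26.0, 36.0, 16.0, 80.0, -14.0, 85.0, 81.0]
20 0.06 0.16 [-26.0, 34.0, 17.0, 76.0, -14.0, 92.0, 80.0]
20 0.06 0.22 [-26.0, 32.0, 18.0, 70.0, -14.0, 99.0, 79.0]
20 0.1 0.1 [-24.0, 40.0, 16.0, 73.0, -14.0, 88.0, 81.0]
20 0.1 0.16 [-24.0, 38.0, 17.0, 68.0, -14.0, 95.0, 80.0]
20 0.1 0.22 [-24.0, 37.0, 18.0, 63.0, -14.0, 102.0, 79.0]
30 0.03 0.1 [-24.0, 40.0, 15.0, 77.0, -16.0, 94.0, 81.0]
30 0.03 0.16 [-24.0, 38.0, 16.0, 73.0, -16.0, 101.0, 80.0]
30 0.03 0.22 [-25.0, 36.0, 18.0, 68.0, -16.0, 108.0, 79.0]
30 0.06 0.1 [-23.0, 43.0, 15.0, 71.0, -16.0, 97.0, 81.0]
30 0.06 0.16 [-23.0, 41.0, 16.0, 67.0, -16.0, 103.0, 80.0]
30 0.06 0.22 [-23.0, 39.0, 17.0, 62.0, -16.0, 110.0, 79.0]
30 0.1 0.1 [-21.0, 47.0, 15.0, 63.0, -16.0, 101.0, 81.0]
30 0.1 0.16 [-21.0, 45.0, 16.0, 58.0, -17.0, 107.0, 80.0]
30 0.1 0.22 [-20.0, 44.0, 16.0, 52.0, -17.0, 114.0, 79.0]
39 0.03 0.1 [-21.0, 46.0, 14.0, 70.0, -17.0, 104.0, 81.0]
39 0.03 0.16 [-22.0, 44.0, 15.0, 66.0, -17.0, 110.0, 80.0]
39 0.06 0.1 [-20.0, 49.0, 14.0, 63.0, -17.0, 107.0, 81.0]
39 0.06 0.16 [-20.0, 47.0, 15.0, 59.0, -18.0, 114.0, 80.0]
39 0.1 0.1 [-18.0, 54.0, 14.0, 54.0, -18.0, 112.0, 80.0]
```

```bash
python3 - <<'E'
from h import *; from bench import *
G=D0-.076*XD+.098*Z; a,o=lean(39,-1)
reach(list(G-.1*XD+.18*Z),lean(28,-1)[1])
P=G+a*(.019-.09); line_to(list(P),o,v=.15)
ob=observe();c=get_calibration("wrist");im=snapshot("wrist")
cv2.imwrite("pics/w1.png",im[:,:,::-1]);print(ob["time_s"],ob["tool_pos"],ob["force"])
for ct,st,m in blobs(red(im),30): print(ct,st,onz(c,ct,.108))
K=np.array(c["camera_matrix"]);T=np.linalg.inv(np.array(c["world_from_camera"]))
for n,p in(("G",G),("front top",G-.014*XD+.013*Z),("front low",G-.014*XD-.013*Z),("grasp",P-.019*a)):
    q=K@(T@np.r_[p,1])[:3];print(n,(q/q[2])[:2].round(1))
E
```

```text
4.075 [0.56011114 0.15174577 0.15422418] [ 0.50850084  0.10975382 -0.34175414]
[325.08768657 208.51492537] [ 306  185   38   50 1608] [0.51527146 0.15541198 0.108     ]
G [322.4 213.7]
front top [322.4 226.3]
front low [322.4 239.7]
grasp [322.3 272.1]
```

View pics/w1.png

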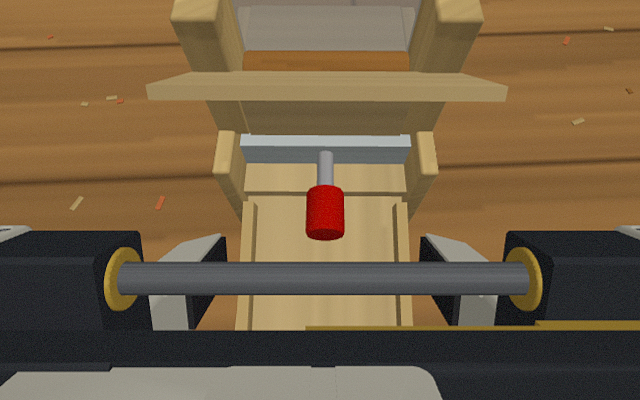

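The knob is at (325,210), within 2 px of where I predicted it, so I'll shift about 1 mm in y, narrow the fingers to clear the posts, and grip.

```bash
python3 - <<'E'
from h import *; from bench import *
G=D0-.076*XD+.098*Z+np.array([0,.0013,0]); a,o=lean(39,-1)
grip(.55,45)
line_to(list(G+a*.019),o,v=.06)
ob=observe();print(ob["time_s"],ob["tool_pos"],G+a*.019,ob["force"])
grip(0,45);ob=observe();print(ob["time_s"],ob["finger_gap"]*92,ob["force"])
im=snapshot("wrist");cv2.imwrite("pics/w2.png",im[:,:,::-1])
for ct,st,m in blobs(red(im),30): print(ct,st)
for d in(.03,.06,.0655,.068):
    line_to(list(G+a*.019-XD*d),o,v=.05);ob=observe()
    print(d,ob["time_s"],(ob["tool_pos"]-G-a*.019)@-XD,np.round(ob["force"],1),ob["finger_gap"]*92)
dwell(.2)
im=snapshot("wrist");cv2.imwrite("pics/w3.png",im[:,:,::-1])
for ct,st,m in blobs(red(im),30): print(ct,st)
cv2.imwrite("pics/w23.png",np.hstack([cv2.imread("pics/w2.png"),cv2.imread("pics/w3.png")])[60:340,::1][:, ::][:, :][::1])
a2=cv2.imread("pics/w2.png")[100:320,130:510];b2=cv2.imread("pics/w3.png")[100:320,130:510]
cv2.imwrite("pics/w23.png",np.hstack([a2,b2]))
t=snapshot("top")
for ct,st,m in blobs(red(t),6): print("top",ct,st,onz(get_calibration("top"),ct,.108))
E
```

```text
6.6083 [0.50301386 0.15549996 0.08341616] [0.50268196 0.15550649 0.08323423] [ 0.68375684 -0.17466575  0.80249637]
7.1417 25.105277560436097 [-0.01621213  0.04923406 -0.13104379]
[322.77862595 245.71592148] [ 294  228   59   34 1834]
[322.86771964 302.7739388 ] [ 292  295   62   19 1013]
0.03 7.9417 0.028578428508076816 [-6.   1.1  0.8] 24.859047714715746
0.06 8.6917 0.058268308225385396 [-6.7  1.3  1.8] 25.279997301056202
0.0655 8.95 0.0634416507573623 [-9.  -0.   1.4] 24.822519178608566
0.068 9.2 0.06575306829177442 [-9.4  0.2  2.1] 25.1894120231367
[322.74347826 245.6201087 ] [ 294  228   59   34 1840]
[323.17210349 301.77502812] [292 295  62  17 889]
```

View pics/w23.png

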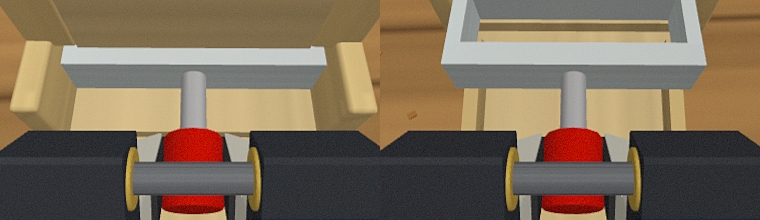

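The knob kept its place in the fingers and the slide's frame came out with its pocket empty. I'll pull to a firm stop, check the chute, and ease it home.

```bash
python3 - <<'E'
from h import *; from bench import *
G=D0-.076*XD+.098*Z+np.array([0,.0013,0]); a,o=lean(39,-1)
for d in(.070,.072):
    line_to(list(G+a*.019-XD*d),o,v=.05);ob=observe()
    print(d,ob["time_s"],(ob["tool_pos"]-G-a*.019)@-XD,np.round(ob["force"],1))
    if ob["force"][0]<-16: break
dwell(.2)
t=snapshot("top");cv2.imwrite("pics/t1.png",t[:,:,::-1]);s=snapshot("scene");cv2.imwrite("pics/s1.png",s[:,:,::-1])
o_=np.hstack([cv2.resize(t[165:265,215:315],(400,400),interpolation=2),cv2.resize(s[150:270,320:440],(400,400),interpolation=2)])
cv2.imwrite("pics/ts1.png",o_[:,:,::-1])
E
```

```text
0.07 9.75 0.06606462094384477 [-17.2  -0.3   2.1]
```

View pics/ts1.png

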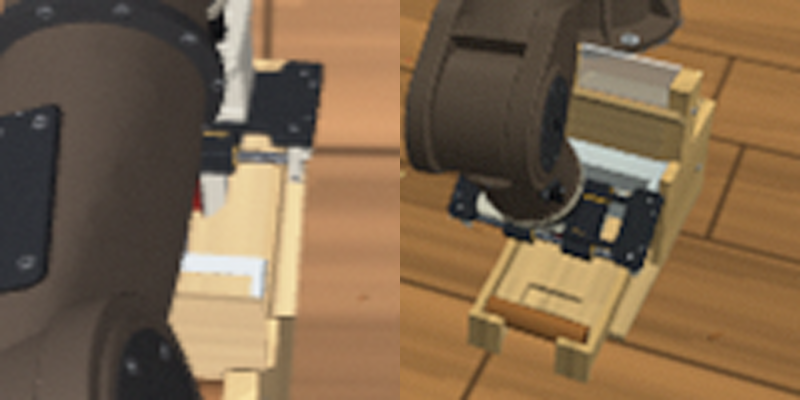

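The blank is lying at the foot of the chute against the stops, and the force rise to 17 N at 66 mm confirms the stop. Now I'll ease the slide home.

```bash
python3 - <<'E'
from h import *; from bench import *
G=D0-.076*XD+.098*Z+np.array([0,.0013,0]); a,o=lean(39,-1)
for d in(.03,.005,0,-.002,-.004):
    line_to(list(G+a*.019-XD*d),o,v=.06);ob=observe()
    print(d,ob["time_s"],(ob["tool_pos"]-G-a*.019)@-XD,np.round(ob["force"],1))
    if ob["force"][0]>3: break
dwell(.2)
grip(.55);print(observe()["time_s"],observe()["force"],observe()["finger_gap"])
line_to(list(G+a*(.019-.09)),o,v=.12)
im=snapshot("wrist");cv2.imwrite("pics/w4.png",im[:,:,::-1])
for ct,st,m in blobs(red(im),30): print(ct,st)
print(observe()["tool_pos"])
# blank pickup IK: tool down, jaws along XD
T=D0-.218*XD+.036*Z; print("tray",T)
for s in(1,-1):
    o=rot(-Z,s*XD)[1]
    for h in(0,.15,.3): q=ik(list(T+(h-.019)*Z),o);print(s,h,None if q is None else np.round(q).tolist())
CY=np.radians(106.55); cy=np.array([np.cos(CY),np.sin(CY),0]); cx=np.array([cy[1],-cy[0],0])
S=np.array([.5558,-.3016,.048])
for s in(1,-1):
    o=rot(-Z,s*cx)[1]
    for h in(0,.15,.3): q=ik(list(S+(h-.019)*Z),o);print(s,h,None if q is None else np.round(q).tolist())
E
```

```text
0.03 10.8667 0.02813917437434869 [-7.5  1.  -0.4]
0.005 11.4333 0.0039007040026042233 [-4.8  1.5 -0.2]
0 11.6833 8.565192002893647e-05 [-2.1  2.9 -1.1]
-0.002 11.9333 1.0876434559568902e-05 [5.2 3.2 0.8]
12.7667 [ 0.54215844 -0.41577061 -0.4708171 ] 0.5514234189079248
[323.28280543 211.54807692] [ 304  186   39   52 1768]
[0.5586006  0.15309379 0.15267004]
tray [0.65649251 0.14749097 0.036     ]
1 0 [-12.0, 42.0, -8.0, 93.0, 7.0, 46.0, 154.0]
1 0.15 [-12.0, 33.0, -8.0, 86.0, 5.0, 62.0, 156.0]
1 0.3 [-12.0, 27.0, -9.0, 74.0, 4.0, 79.0, 157.0]
-1 0 [-41.0, 47.0, 39.0, 96.0, -37.0, 51.0, 11.0]
-1 0.15 [-43.0, 37.0, 43.0, 89.0, -28.0, 64.0, 4.0]
-1 0.3 [-43.0, 31.0, 45.0, 77.0, -21.0, 81.0, -2.0]
1 0 [3.0, 41.0, 33.0, 102.0, -30.0, 46.0, 66.0]
1 0.15 [-1.0, 31.0, 38.0, 95.0, -21.0, 61.0, 60.0]
1 0.3 [-1.0, 25.0, 39.0, 82.0, -15.0, 79.0, 54.0]
-1 0 [-13.0, 56.0, 65.0, 103.0, -58.0, 62.0, -90.0]
-1 0.15 [-15.0, 42.0, 66.0, 96.0, -41.0, 70.0, -103.0]
-1 0.3 [-15.0, 33.0, 66.0, 83.0, -30.0, 83.0, -112.0]
```

```bash
cat >> h.py <<'E'
TR=D0-.218*XD+.036*Z; OT=rot(-Z,-XD)[1]
def proj(c,p):
    q=np.array(c["camera_matrix"])@(np.linalg.inv(np.array(c["world_from_camera"]))@np.r_[p,1])[:3];return (q/q[2])[:2]
E
python3 - <<'E'
from h import *; from bench import *
G=D0-.076*XD+.098*Z
line_to(list(G-.1*XD+.18*Z),lean(28,-1)[1],v=.25)
reach(list(TR+.13*Z),OT)
ob=observe();print(ob["time_s"],ob["tool_pos"],TR)
c=get_calibration("wrist");im=snapshot("wrist")
for e in(-.05,0,.05):
    print(e,[proj(c,TR+YD*e+XD*f).round(1).tolist() for f in(-.013,.013)])
cv2.imwrite("pics/w5.png",im[:,:,::-1])
E
```

```text
15.6583 [0.65622895 0.14770222 0.16549911] [0.65649251 0.14749097 0.036     ]
-0.05 [[340.5, 133.9], [307.9, 133.8]]
0 [[339.7, 195.1], [308.4, 195.0]]
0.05 [[339.0, 251.4], [308.9, 251.3]]
```

View pics/w5.png

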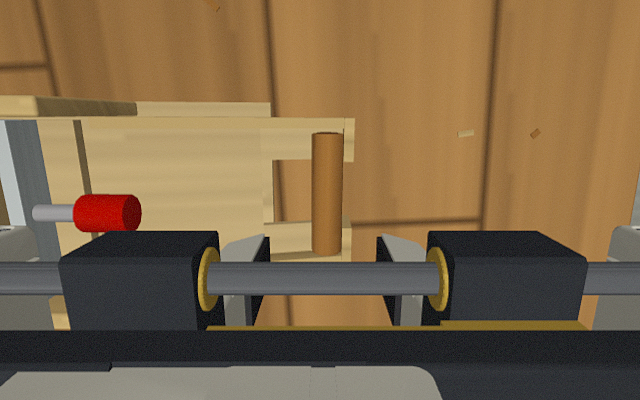

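The blank's ends are at (327,133) and (327,255), so it sits about 2.5 mm further downslope than predicted and lies square. I'll pick it up, then look at the cradle from close by.

```bash
cat >> h.py <<'E'
CY=np.radians(106.55); cy=np.array([np.cos(CY),np.sin(CY),0]); cx=np.array([cy[1],-cy[0],0])
S=np.array([.5558,-.3016,.048]); OC=rot(-Z,cx)[1]
E
python3 - <<'E'
from h import *; from bench import *
B=TR-.0025*XD
line_to(list(B-.019*Z+.03*Z),OT,v=.15)
line_to(list(B-.019*Z),OT,v=.06)
print(observe()["tool_pos"],observe()["force"],observe()["finger_gap"])
grip(0,30);ob=observe();print(ob["time_s"],ob["finger_gap"]*92,ob["force"])
line_to(list(B+.03*Z),OT,v=.08)
line_to(list(B+.2*Z),OT,v=.2)
print(observe()["finger_gap"]*92)
reach(list(S+.085*cx-.02*cy+.15*Z),OC)
ob=observe();c=get_calibration("wrist");im=snapshot("wrist");print(ob["time_s"],ob["tool_pos"],ob["finger_gap"]*92)
cv2.imwrite("pics/w6.png",im[:,:,::-1])
for f in(-.038,.038):print(proj(c,S+f*cy).round(1))
for ct,st,m in blobs(blue(im),60): print(ct,st,onz(c,ct,.043))
E
```

```text
[0.65900167 0.14722865 0.01686189] [0.53429482 0.44307142 1.17627193] 0.5551733100976249
17.8333 25.36617669613044 [0.08978024 0.29016027 0.96861609]
25.016919138514112
21.2333 [ 0.64391015 -0.29467039  0.19777322] 25.12523837773527
[227.2 211.2]
[221.5 124.8]
[224.76179245 126.87146226] [198 119  54  17 848] [ 0.54677863 -0.26660648  0.043     ]
[387.58850575 210.4045977 ] [ 366  181   41   59 1305] [ 0.70599341 -0.29702532  0.043     ]
[231.70689655 208.44396552] [206 197  50  24 928] [ 0.56899946 -0.33600313  0.043     ]
```

View pics/w6.png

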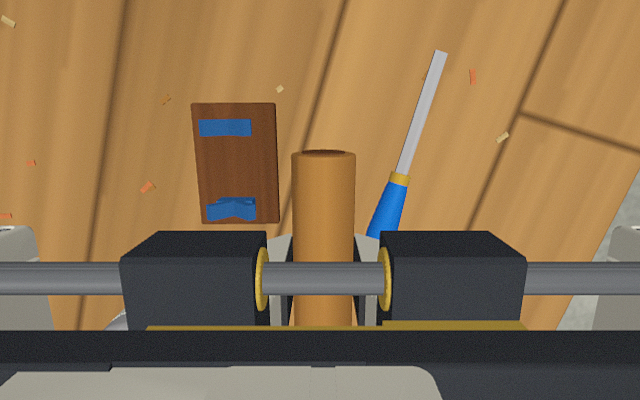

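```bash
python3 - <<'E'
from h import *; from bench import *
c=get_calibration("wrist");im=cv2.imread("pics/w6.png")[:,:,::-1]
d=(im.astype(int)@[1,1,1])
# board: union of dark brown + blue in region
reg=np.zeros(im.shape[:2],bool);reg[90:235,170:288]=True
m=((d<230)|blue(im))&reg
b=max(blobs(m,500),key=lambda x:x[1][4]);q=cv2.convexHull(np.argwhere(b[2])[:,::-1].astype(np.int32))
ap=cv2.approxPolyDP(q,6,True)[:,0]; print(ap.tolist())
w=np.array([onz(c,p+0.,.01) for p in ap]);print(w.round(4).tolist(),"mean",w.mean(0))
for k in range(len(w)): e=w[(k+1)%len(w)]-w[k];print(np.linalg.norm(e).round(4),np.degrees(np.arctan2(e[1],e[0])).round(2))
for ct,st,mm in blobs(blue(im),60):
    if ct[0]>300: continue
    r=cv2.minAreaRect(np.argwhere(mm)[:,::-1].astype(np.float32));print(r)
    x0,x1=st[0]-.5,st[0]+st[2]-.5
    # tips rows: mean row of blue in the outer 4 columns
    l=np.argwhere(mm[:,st[0]:st[0]+4])[:,0].mean();rr=np.argwhere(mm[:,st[0]+st[2]-4:st[0]+st[2]])[:,0].mean()
    A,B=onz(c,(x0,l),.05),onz(c,(x1,rr),.05);print(A,B,np.linalg.norm(A-B),(A+B)/2)
o=S.copy()
print("held blank end",[onz(c,(u,155),S[2]+.15+.019).round(4).tolist() for u in(292,355)], "cam",np.array(c["world_from_camera"])[:3,3])
E
```

```text
[[278, 222], [207, 222], [197, 104], [275, 104]]
[[0.6117, -0.3474, 0.01], [0.5423, -0.3681, 0.01], [0.509, -0.2571, 0.01], [0.5792, -0.2361, 0.01]] mean [ 0.56055277 -0.30220664  0.01      ]
0.0724 -163.35
0.1159 106.73
0.0733 16.66
0.1159 -73.71
((224.5, 127.0), (53.0, 16.0), 0.0)
[ 0.5265311 -0.2722947  0.05     ] [ 0.57021491 -0.25948784  0.05      ] 0.04552242152259337 [ 0.54837301 -0.26589127  0.05      ]
((230.5, 208.5), (23.0, 49.0), 90.0)
[ 0.54847218 -0.3429599   0.05      ] [ 0.59082356 -0.32818429  0.05      ] 0.04485485386823093 [ 0.56964787 -0.3355721   0.05      ]
held blank end [[0.6175, -0.2502, 0.217], [0.641, -0.2432, 0.217]] cam [ 0.62436751 -0.23185297  0.35526811]
```

Both views put the cradle at about (0.558, -0.301) with its axis at 106.7°, and the held blank is centred in the jaws. Now I'll lower it with force checks.

```bash
cat >> h.py <<'E'
CY=np.radians(106.7); cy=np.array([np.cos(CY),np.sin(CY),0]); cx=np.array([cy[1],-cy[0],0])
S=np.array([.558,-.3012,.048]); OC=rot(-Z,cx)[1]
E
python3 - <<'E'
from h import *; from bench import *
line_to(list(S+.1*Z),OC,v=.2)
line_to(list(S+(.02-.019)*Z),OC,v=.1)
dwell(.2);f0=np.array(observe()["force"]);print(f0)
for h in(.012,.008,.006,.004,.002,.001,0,-.001,-.002):
    line_to(list(S+(h-.019)*Z),OC,v=.03);ob=observe();f=np.array(ob["force"])-f0
    print(h,ob["time_s"],(np.array(ob["tool_pos"])+.019*Z-S).round(4),f.round(2),"cx",(f@cx).round(2))
    if np.abs(f).max()>3: break
E
```

```text
[-0.39499858  0.13427808 -0.28688074]
0.012 23.6833 [-0.0002  0.0001  0.0117] [ 0.27  0.36 -0.48] cx 0.36
0.008 23.9667 [-0.0002  0.0001  0.0078] [0.88 0.06 0.37] cx 0.86
0.006 24.2167 [-0.      0.      0.0059] [-0.46  0.79 -0.39] cx -0.21
0.004 24.4667 [-0.0001  0.      0.0039] [ 0.75 -0.69 -0.3 ] cx 0.52
0.002 24.7167 [-0.0001 -0.      0.0019] [-0.05 -0.34 -0.46] cx -0.15
0.001 24.9667 [-0.0003 -0.0003  0.0012] [-2.15  0.76  4.05] cx -1.84
```

```bash
python3 - <<'E'
from h import *; from bench import *
dwell(.2)
grip(.4);grip(.7);dwell(.2);print(observe()["force"])
line_to(list(S+.03*Z),OC,v=.08)
line_to(list(S+.12*Z),OC,v=.2)
c=get_calibration("wrist");w=snapshot("wrist")
print([proj(c,S+f*cy).round(1).tolist() for f in(-.05,0,.05)])
line_to(list(S+.25*Z),OC,v=.25)
reach([.42,-.05,.40],OC)
ob=observe();print(ob["time_s"],ob["tool_pos"])
t=snapshot("top")
print("red",[(b[0],b[1]) for b in blobs(red(t),6)],[proj(get_calibration("top"),S+f*cy).round(1).tolist() for f in(-.05,0,.05)])
o_=np.hstack([w[60:360,100:500],cv2.resize(t[180:280,375:508],(400,300),interpolation=2)])
cv2.imwrite("pics/w7.png",o_[:,:,::-1]);cv2.imwrite("pics/t2.png",t[:,:,::-1])
E
```

```text
[0.14180471 0.96338303 0.10464295]
[[323.7, 256.7], [323.7, 198.7], [323.7, 135.4]]
29.725 [ 0.42024437 -0.05037256  0.39959963]
red [(array([259.14516129, 233.16129032]), array([255, 230,   9,   8,  62], dtype=int32))] [[438.0, 217.6], [421.2, 222.3], [404.4, 227.1]]
```

View pics/w7.png

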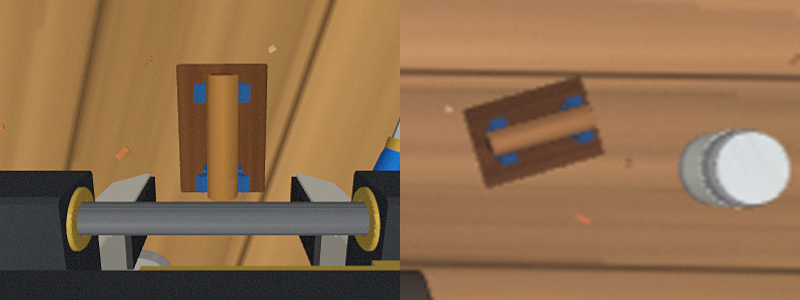

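View pics/t2.png

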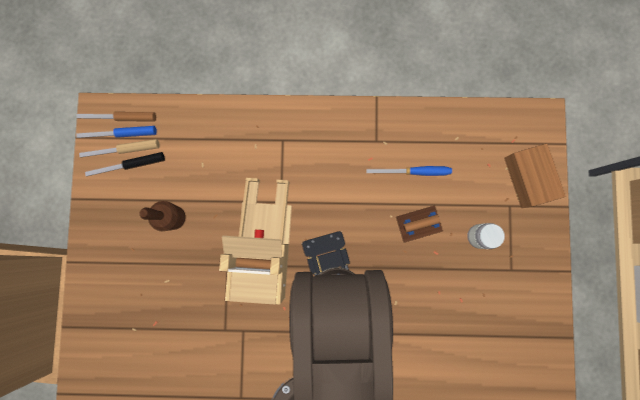

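The blank lies square in both notches. In the wrist view its ends are at rows 135 and 258, against 135 and 257 predicted. The knob is back at its starting pixel, and the chisel, mallet and tin haven't moved.

```bash
python3 -c "
from bench import *
print(finish_job(), observe()['time_s'])"
```

```text
the job is handed in; nothing more can be done
the job is handed in; nothing more can be done
```

The blank is seated in both notches of the blue cradle and released, and I handed the job in. The robot's clock stood at about 30 s at the last check, against the 62 s limit. The hand-in itself gives no verdict.

- **Slide:** I gripped the knob with the tool leaning back 39° and pulled to the stop, which showed as a force rise to 17 N at 66 mm. One blank dropped to the foot of the chute. I eased the slide home at about 0.06 m/s until it pressed lightly on its home stop, then let go.
- **Blank:** I picked it up from the chute foot and lowered it in small steps until it touched about 1 mm above the estimated seat height. I held it there briefly, then released it and backed away.
- **Last checks:** The blank lies in both notches, with its ends within about 2 px of where I predicted. The knob is at its starting pixel in the top view, so the slide is home. By eye, the chisel, mallet and tin are where they were, and a blank is still visible in the magazine.
- **Disagreements:** The top and wrist views of the cradle differed by about 3 mm. I used a value between them, and it fitted to about 1 mm at contact. One planned approach pose was refused as out of reach, so I used another way in. No check failed.

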